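# Find the tired clip in the plaque rack

### The job

Exactly one of the three spring clips that hold a blue test plaque in this rack has gone weak. Test them by pulling the plaques gently straight up by their grip bars, 9 or 10 newtons and never above 14: a sound clip keeps hold, the weak one lets its plaque slide. Take the plaque out of the weak clip and press it fully home, upright, in the empty spare clip, never with more than 30 newtons; leave the other two plaques fully home in their sound clips, knock nothing about and let go of everything.

Things in the scene. Friction and masses are not known exactly. Their poses are not given: they have to be found in the camera images.
- rack: Fixed steel rack plate 110 x 420 mm, top face 18 mm above the table. Origin under its centre; y runs along the row of four identical-looking spring clips 85 mm apart (at y = -127.5, -42.5, 42.5, 127.5 mm), x square to the row, z up. Which clip is weak, and which place is the spare's, changes from start to start.
- row_mouth (a point): Middle of the row, level with the clips' mouths, 89 mm above the table. Each clip has two upright sprung jaws 36 mm wide, front (-x) and back (+x), each opening by up to 8 mm; they grip between 34 and 70 mm above the table, and their lips flare outwards above that up to the mouth. A plaque is clear of the mouth once raised by 60 mm.
- row_foot (a point): Middle of the row on the rack plate. Each clip rides on a vertical spring of about 1 N per mm (travel 24 mm, clip weight 1.4 N): it rises with a pulled plaque, 10 N lifting it about 8 mm, and settles back when lowered. A sound clip holds its plaque to at least 18 N; the weak one lets it slide once the pull reaches 3 to 6 N, after a rise of under 5 mm.
- plaque_a_grip (a point): Centre of the grip bar of a blue plaque standing in a clip. Bar 12 mm thick (x), 34 wide (y), 24 tall (z), on top of a plate 5 mm thick, 32 wide with a rounded foot. The point is 12 mm under the top, 88 mm above the foot, 118 mm above the table when home. Axes as the rack's. About 60 g, tough. Grip the bar across its thickness, firmly (20 N or more), fingers before and behind.
- plaque_b_grip (a point): Centre of the grip bar of a blue plaque standing in a clip. Bar 12 mm thick (x), 34 wide (y), 24 tall (z), on top of a plate 5 mm thick, 32 wide with a rounded foot. The point is 12 mm under the top, 88 mm above the foot, 118 mm above the table when home. Axes as the rack's. About 60 g, tough. Grip the bar across its thickness, firmly (20 N or more), fingers before and behind.
- plaque_c_grip (a point): Centre of the grip bar of a blue plaque standing in a clip. Bar 12 mm thick (x), 34 wide (y), 24 tall (z), on top of a plate 5 mm thick, 32 wide with a rounded foot. The point is 12 mm under the top, 88 mm above the foot, 118 mm above the table when home. Axes as the rack's. About 60 g, tough. Grip the bar across its thickness, firmly (20 N or more), fingers before and behind.
- spare_seat (a point): Where the centre of a plaque's grip bar lies when it is fully home in the empty spare clip (fixed point, axes as the rack's). The clip's mouth is 29 mm below it, the stop for the foot 88 mm below. Empty, the jaws are shut to a 2 mm gap, under the flared mouth; a plaque goes in straight down with about 10 to 22 N and stays.
- box_yellow: Yellow sample box 70 x 100 x 34 mm, a bystander; origin on its underside.
- box_blue: Blue sample box 70 x 100 x 34 mm, a bystander; origin on its underside.
- box_black: Black sample box 70 x 100 x 34 mm, a bystander; origin on its underside.
- weight: Steel weight, 44 mm across, 44 mm tall, a bystander; origin on its underside.
- pan: Small aluminium weighing pan, 64 mm across, 20 mm tall, a bystander; origin on its underside.
- pellets: Jar 60 mm across, 85 mm tall, a bystander; origin on its underside.
- spatula: Lab spatula 170 mm long lying flat, a bystander; origin on its underside.
Mind the look-alikes: they are no part of the job. What is shaped like the part that bears plaque_a_grip but orange or white is not meant.

How it is judged:
By the outcome, as a careful person would: the job done as asked, in the order asked, and still so for the second after the job is handed in, with the robot touching nothing.
It also fails if it takes over 62 s, if anything falls off the work surface, if the arm or the gripper's body presses on something with over 40 N, if the wrist force passes 120 N, or if a joint passes its speed limit or range.

### The arm

A 6-joint arm with a two-finger parallel gripper is mounted at the origin on the work surface. World frame = base frame: x ahead of the robot, y to its left, z up, the work surface at z = 0. Lengths are in m, angles in rad, forces in N, time in s.
With the tool pointing down it reaches from about 0.35 to 1 m from the base axis. Payload 7.1 kg.
Tool frame: the origin (TCP) lies between the finger pads; the fingertips stand 22 mm ahead of it and the grasp point (between the pads) lies 3 mm ahead of it; z points along the fingers, y is the line along which they close (so a half turn about z gives the same grasp; the last joint's range is limited). The gripper opens to 85 mm and grips with 20 to 120 N. Pads are 22 mm wide; open, the fingers measure 114 mm over their backs; the gripper's body (76 mm by 85 mm) begins 54 mm behind the grasp point. The pads swing forward as they close: fully open they stand 13 mm farther back than shut.
Start: joints at [1.194, 0.423, 1.63, -0, 1.089, -0.019], TCP at [0.219, 0.585, 0.253] pointing down, gripper open.
Joint ranges: [-3, 3], [-0.9, 2.11], [0.09, 2.58], [-1.31, 4.45], [0.11, 2.69], [-2.54, 2.54]. Speed limits (rad/s): [2.39, 2.39, 3.01, 3.14, 3.14, 3.14].

### API

Orientations are given as a rotation vector (axis times angle).
In Python, from rig import manip gives the robot as it stands. The module is installed in compiled form; this text tells all that it offers. Calls block until the motion is done:
- manip.move_to(position, orientation): joint-space move of the TCP to a pose.
- manip.servo_line(position, orientation=None, rate=0.15): straight line of the TCP; orientation=None keeps the orientation; rate is the mean speed in m/s.
- manip.set_joints(angles): joint-space move.
- manip.command_gripper(opening, f_grip=None): finger opening in m; f_grip is the grip in N (None keeps the last); returns when the fingers have stopped.
- manip.hold(seconds).
- manip.solve_ik(position, orientation): joint angles nearest the present ones, or None.
- manip.camera(name): name is "side" or "top"; returns a dict with "image" (480x640x3 uint8, red, green, blue), "fx", "fy", "cx", "cy" (pixels), "cam_to_world" (4x4, takes a point from camera to world coordinates). Camera axes: x right, y down, z forward; pixel columns grow to the right and rows downward; lengths in m; the calibration is good to about 2 mm. A picture is of the moment at which its call begins. There is no depth.
A pose or a line that the arm cannot do raises manip.IKError and nothing moves.
- manip.sign_off(): hands the job in; it is judged then, once.
Readings, each from a call of its own:
- manip.get_time(): time.
- manip.get_joint_positions(): joint angles.
- manip.get_joint_vel(): joint speeds.
- manip.get_tau(): joint torques, N m.
- manip.get_position(): TCP position.
- manip.get_ee_rot(): TCP orientation.
- manip.get_contact_force(): force on the tool from outside, world axes, zero at the start.
- manip.get_torque(): the same for the moment, N m.
- manip.get_width(): finger opening in m.
- manip.get_grip_force(): force on a finger pad.
Only numpy, scipy, OpenCV 4.12 (cv2) and the standard library are available. Lean on these libraries where they do the work, as an engineer would, in place of code of your own. Each camera call takes 0.05 s, during which the arm holds its last target. There are 200 camera calls.

## Working session

There is one attempt and no reset: what is moved stays moved. The work goes in short steps, each a Python script; the robot and the scene stay as the last script left them, time stands still between calls to the robot, and variables do not carry over. Pictures are saved under pics/ and viewed, at most 10 in all, crops included, and the job is handed in when it is done.

```bash
mkdir -p pics; python3 - <<'E'
from rig import manip
import cv2,numpy as np,pickle
d={}
for n in("side","top"):
    c=manip.camera(n);d[n]=c;cv2.imwrite(f"pics/{n}0.png",c["image"][:,:,::-1])
    print(n,c["fx"],c["cx"],c["cy"],np.round(c["cam_to_world"],3).tolist())
pickle.dump(d,open("c.pkl","wb"))
print(manip.get_time(),manip.get_ee_rot(),manip.get_contact_force())
E
```

```text
side 563.1325276303022 320.4020089610247 237.81556930043539 [[0.801, -0.415, 0.43, 0.015], [-0.598, -0.547, 0.586, -0.736], [-0.008, -0.727, -0.686, 0.957], [0.0, 0.0, 0.0, 1.0]]
top 521.6942210910036 321.08173136127965 253.43316858537332 [[-0.03, -0.989, 0.143, 0.436], [-0.999, 0.034, 0.023, -0.016], [-0.027, -0.143, -0.989, 1.2], [0.0, 0.0, 0.0, 1.0]]
0.1 [-5.59024489e-01 -3.09119619e+00  2.10077178e-03] [0.81208488 0.14065014 0.0915256 ]
```

View pics/side0.png

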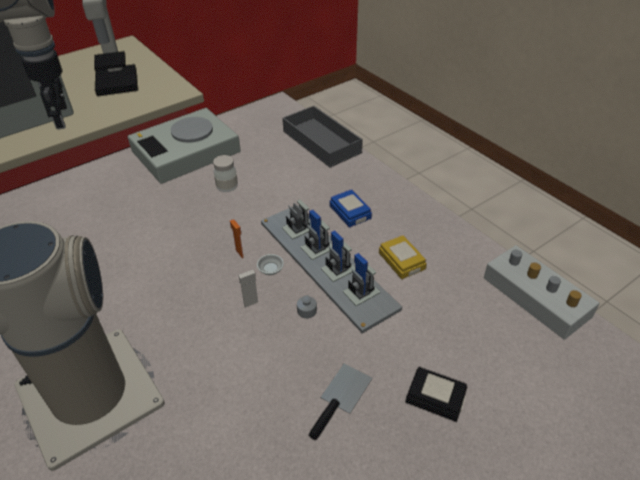

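View pics/top0.png

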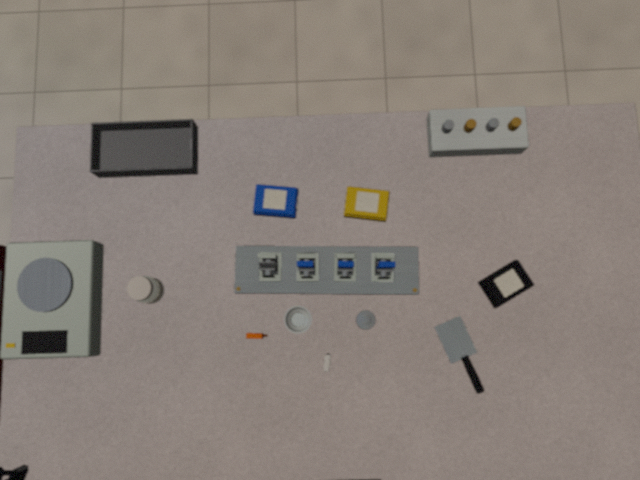

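The side view shows the rack from (262,220) to (400,310). The spare clip is at (298,215) and the blue plaques are at (316,222), (338,245) and (362,268). In the top view the spare is at (269,265) and the plaques are at (307,265), (346,265) and (384,265).

Possible mix-ups: the orange look-alike at top (256,336), the white one at top (327,362), and the blue box at top (276,200). I choose the three blue bars standing in the rack clips and will check them in one close crop.

```bash
python3 - <<'E'
import cv2,pickle,numpy as np
d=pickle.load(open("c.pkl","rb"))
t=d["top"]["image"][238:302,228:428,::-1];s=d["side"]["image"][190:335,250:410,::-1]
t=cv2.resize(t,None,fx=4,fy=4,interpolation=cv2.INTER_CUBIC);s=cv2.resize(s,(353,320),interpolation=cv2.INTER_CUBIC)
o=np.zeros((580,800,3),np.uint8);o[:256]=t;o[258:578,:353]=s;cv2.imwrite("pics/crop1.png",o)
E
```

```text
(no output)
```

View pics/crop1.png

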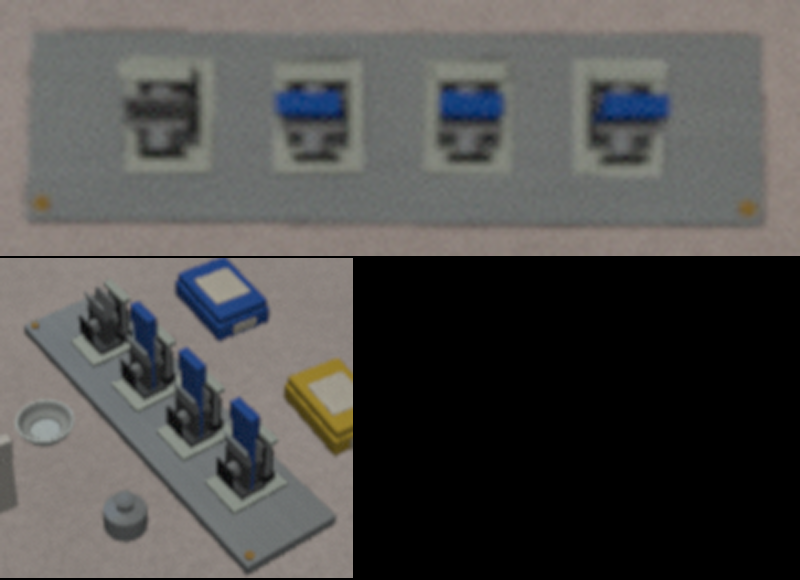

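The crop shows the three blue bars with tops centred at crop (310,104), (472,104) and (634,106), each standing in a clip. The empty spare clip is at crop (162,105), at the robot's left (+y) end. I'll fit the rack pose next.

```bash
cat > h.py <<'E'
import numpy as np
def ray(c,uv,z):
    M=c["cam_to_world"];d=M[:3,:3]@np.array([(uv[0]-c["cx"])/c["fx"],(uv[1]-c["cy"])/c["fy"],1]);o=M[:3,3]
    return o+d*(z-o[2])/d[2]
def proj(c,P):
    M=np.linalg.inv(c["cam_to_world"]);p=M[:3,:3]@P+M[:3,3];return np.array([c["fx"]*p[0]/p[2]+c["cx"],c["fy"]*p[1]/p[2]+c["cy"]])
E
python3 - <<'E'
from h import *;import pickle,cv2
d=pickle.load(open("c.pkl","rb"));t=d["top"];s=d["side"]
f=lambda p:(228+p[0]/4-.375,238+p[1]/4-.375)
C=[ray(t,f(p),.018) for p in[(33,31),(761,33),(764,224),(27,219)]]
for p in C:print(np.round(p,4))
TL,TR,BR,BL=C
print("len",np.linalg.norm(TL-TR),np.linalg.norm(BL-BR),np.linalg.norm(TL-BL),np.linalg.norm(TR-BR))
# rack local corners: top of image=+x, left=+y
L=np.array([[.055,.21],[.055,-.21],[-.055,-.21],[-.055,.21]]);W=np.array(C)[:,:2];m=W.mean(0)
H=L.T@(W-m);yaw=np.arctan2(H[0,1]-H[1,0],H[0,0]+H[1,1]);R=np.array([[np.cos(yaw),-np.sin(yaw)],[np.sin(yaw),np.cos(yaw)]])
print("center",m,"yaw",yaw)
bl=[ray(t,f(p),.130) for p in[(310,104),(472,104),(634,106)]]
for p in bl:print("bar",np.round(p,4),"local",np.round(R.T@(p[:2]-m),4))
im=cv2.resize(s["image"][190:335,250:410,::-1],None,fx=5,fy=5,interpolation=cv2.INTER_CUBIC)[:600]
im=np.ascontiguousarray(im)
def dot(x,y,z,col):
    w=m+R@np.array([x,y]);q=proj(s,np.r_[w,z]);q=((q-[250,190]+.5)*5).astype(int);cv2.circle(im,tuple(int(v) for v in q),3,col,-1)
for x,y in L:dot(x,y,.018,(0,0,255))
for y in(.0425,-.0425,-.1275):
  for dx in(-.006,.006):
    for dy in(-.017,.017):dot(dx,y+dy,.130,(0,255,255))
cv2.imwrite("pics/chk.png",im)
E
```

```text
[0.6326 0.2065 0.018 ]
[ 0.6171 -0.2108  0.018 ]
[ 0.5083 -0.2064  0.018 ]
[0.5244 0.2107 0.018 ]
len 0.4176767621989599 0.41738570081437626 0.1083362563296686 0.10895963331808095
center [5.70590060e-01 1.74797808e-06] yaw -0.03795816591357672
bar [0.5708 0.0417 0.13  ] local [-0.0014  0.0417]
bar [ 0.568  -0.0419  0.13  ] local [-0.001 -0.042]
bar [ 0.5642 -0.1252  0.13  ] local [-0.0017 -0.1254]
```

View pics/chk.png

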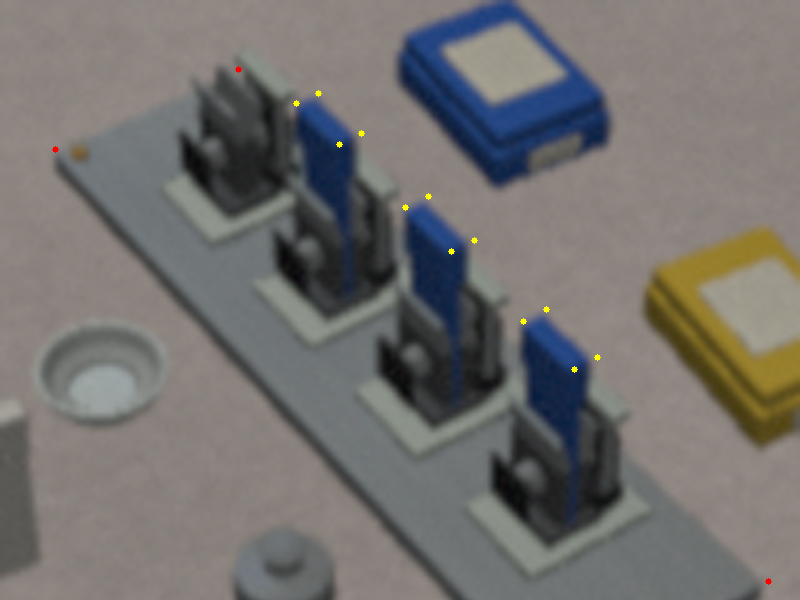

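The pose fits: rack centre (0.571, 0.000), yaw -0.038, size 418 x 109 mm, and the bars sit within 1–2 mm of their places in both views. I'll grip the first bar (rack y = +42.5 mm) and run the gentle pull.

```bash
cat > r.py <<'E'
import numpy as np
from rig import manip
from scipy.spatial.transform import Rotation as Ro
yaw=-0.038;O=np.array([0.5700,0.0004]);cy,sy=np.cos(yaw),np.sin(yaw)
ex=np.array([cy,sy]);ey=np.array([-sy,cy])
# tool z down, tool y along +rack x
RV=Ro.from_matrix(np.array([[-sy*-1*-1,cy,0],[cy,sy,0],[0,0,-1.]])).as_rotvec()
def P(y,z,x=-0.0008):
    w=O+ex*x+ey*y;return np.array([w[0],w[1],z])
def F(n=5):
    a=[]
    for _ in range(n):a.append(manip.get_contact_force());manip.hold(0.02)
    return np.mean(a,0)
G=0.121
def grab(y,x=-0.0008,f=40):
    manip.servo_line(P(y,G,x),rate=0.12);manip.hold(.15);f0=F()
    manip.command_gripper(0.0,f);manip.hold(.2)
    print("tare",f0.round(2),"grip df",(F()-f0).round(2),"w",manip.get_width(),"t",manip.get_time());return f0
def pull(f0,step=.0008,maxrise=.013):
    """raise until 9.2 N or maxrise; returns True when weak"""
    p0=manip.get_position();L=[]
    for k in range(1,40):
        manip.servo_line(p0+[0,0,k*step],rate=0.012)
        fz=f0[2]-F(2)[2];L.append((round(k*step*1e3,1),round(fz,2)))
        if fz>=9.2 or k*step>=maxrise:break
    print(L,"t",manip.get_time());return fz<8
E
python3 - <<'E'
from r import *
M=Ro.from_rotvec(RV).as_matrix();print(np.linalg.det(M),M.round(3).tolist(),P(.0425,.25),manip.solve_ik(P(.0425,.2),RV))
E
```

```text
1.0000000000000004 [[0.038, 0.999, 0.0], [0.999, -0.038, -0.0], [-0.0, 0.0, -1.0]] [0.57081519 0.04289971 0.25      ] [ 5.42238981e-02  4.14352072e-01  1.78803607e+00 -8.88178420e-16
  9.39204516e-01  9.22238981e-02]
```

```bash
sed -i 's/-sy\*-1\*-1/-sy/' r.py; python3 - <<'E'
from r import *
manip.move_to(P(.0425,.19),RV)
f0=grab(.0425)
print(manip.get_position()-P(.0425,G))
np.save("f0.npy",f0)
E
```

```text
tare [-0.53  0.14  0.02] grip df [ 0.25 -0.38  1.91] w 0.011519968545561844 t 4.3167
[ 7.16372788e-05 -3.41748299e-06  8.54920604e-05]
```

```bash
python3 - <<'E'
from r import *
f0=np.load("f0.npy");w=pull(f0);print("weak",w,F()-f0,manip.get_width())
E
```

```text
[(0.8, np.float64(2.3)), (1.6, np.float64(3.75)), (2.4, np.float64(3.56)), (3.2, np.float64(4.5)), (4.0, np.float64(6.54)), (4.8, np.float64(7.26)), (5.6, np.float64(7.0)), (6.4, np.float64(8.56)), (7.2, np.float64(9.32))] t 6.8667
weak False [ 0.31255057 -0.21544696 -8.66239277] 0.011082131247453022
```

It's holding so far. I'll nudge it to a steady 9.5 N or so, look at the mean, then set it back and release.

```bash
cat >> r.py <<'E'
def top_up(f0,want=9.5):
    p=manip.get_position()
    for k in range(1,8):
        fz=f0[2]-F(8)[2]
        if fz>=want-.3:break
        p=p+[0,0,np.clip((want-fz)/1100,.0003,.001)];manip.servo_line(p,rate=.012)
    print("steady pull",round(fz,2),"rise",(p[2]-G)*1e3)
def down_release(y,f0,x=-0.0008):
    manip.servo_line(P(y,G,x),rate=.02);manip.hold(.1);print("home df",(F()-f0).round(2),"w",manip.get_width())
    manip.command_gripper(.05);manip.servo_line(P(y,.165,x),rate=.15);print("t",manip.get_time())
E
python3 - <<'E'
from r import *
f0=np.load("f0.npy");top_up(f0);down_release(.0425,f0)
y=-.0425;manip.servo_line(P(y,.165),RV,rate=.15)
f0=grab(y);w=pull(f0);print("weak",w,"w",manip.get_width());np.save("f0.npy",f0)
if not w:top_up(f0)
E
```

```text
steady pull 9.38 rise 7.496438898126429
home df [ 0.13 -0.08 -2.07] w 0.011356205866696414
t 9.0667
tare [-0.02  0.14 -0.16] grip df [-0.76  0.05  5.62] w 0.011190129285921857 t 11.2417
[(0.8, np.float64(2.16)), (1.6, np.float64(2.55)), (2.4, np.float64(3.46)), (3.2, np.float64(5.34)), (4.0, np.float64(5.89)), (4.8, np.float64(6.21)), (5.6, np.float64(6.79)), (6.4, np.float64(7.5)), (7.2, np.float64(8.24)), (8.0, np.float64(9.12)), (8.8, np.float64(10.77))] t 14.3583
weak False w 0.011665687213428404
steady pull 10.26 rise 9.045853310089392
```

Two clips hold, so the third should be the weak one. I'll put the second plaque back and test the third.

```bash
python3 - <<'E'
from r import *
f0=np.load("f0.npy");down_release(-.0425,f0)
y=-.1275;manip.servo_line(P(y,.165),RV,rate=.15)
f0=grab(y);w=pull(f0,step=.001,maxrise=.011);print("weak",w,"w",manip.get_width());np.save("f0.npy",f0)
c=manip.camera("side");import cv2,pickle;pickle.dump(c,open("c2.pkl","wb"))
cv2.imwrite("pics/s2.png",cv2.resize(c["image"][170:335,240:420,::-1],None,fx=3.6,fy=3.6,interpolation=cv2.INTER_CUBIC))
E
```

```text
home df [-0.36 -0.25 -0.26] w 0.011317340390385018
t 16.175
tare [0.24 0.06 0.04] grip df [-0.56  0.04  4.56] w 0.01138521910723422 t 18.35
[(1.0, np.float64(2.71)), (2.0, np.float64(3.18)), (3.0, np.float64(4.48)), (4.0, np.float64(4.16)), (5.0, np.float64(4.08)), (6.0, np.float64(4.12)), (7.0, np.float64(3.85)), (8.0, np.float64(4.24)), (9.0, np.float64(4.1)), (10.0, np.float64(4.11)), (11.0, np.float64(3.36))] t 21.475
weak True w 0.011094456880811303
```

View pics/s2.png

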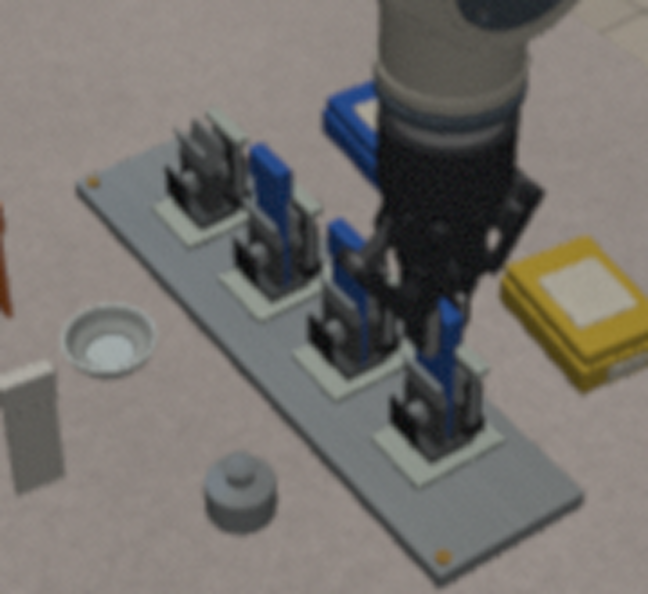

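The third clip (y = -127.5) is weak: its plaque slid steadily at about 4 N. I'll firm the grip, lift the plaque clear and carry it over to the spare.

```bash
python3 - <<'E'
from r import *
import cv2
manip.command_gripper(0.0,80)
manip.servo_line(P(-.1275,G+.02),rate=.03)
manip.servo_line(P(-.1275,G+.065),rate=.06)
manip.servo_line(P(-.1275,G+.125),rate=.15)
manip.servo_line(P(.1275,G+.125),rate=.15)
manip.servo_line(P(.1275,G+.068),rate=.1);manip.hold(.2)
f0=F(8);np.save("f0.npy",f0);print(f0,manip.get_width(),manip.get_time())
o=[]
c=manip.camera("side")["image"][120:290,230:390,::-1];t=manip.camera("top")["image"][220:310,220:320,::-1]
c=cv2.resize(c,(480,510),interpolation=cv2.INTER_CUBIC);t=cv2.resize(t,(320,288),interpolation=cv2.INTER_CUBIC)
o=np.zeros((510,800,3),np.uint8);o[:,:480]=c;o[:288,480:]=t;cv2.imwrite("pics/s3.png",o)
E
```

```text
[-0.00657543  0.3022487  -0.72768813] 0.010781812986032837 26.5333
```

View pics/s3.png

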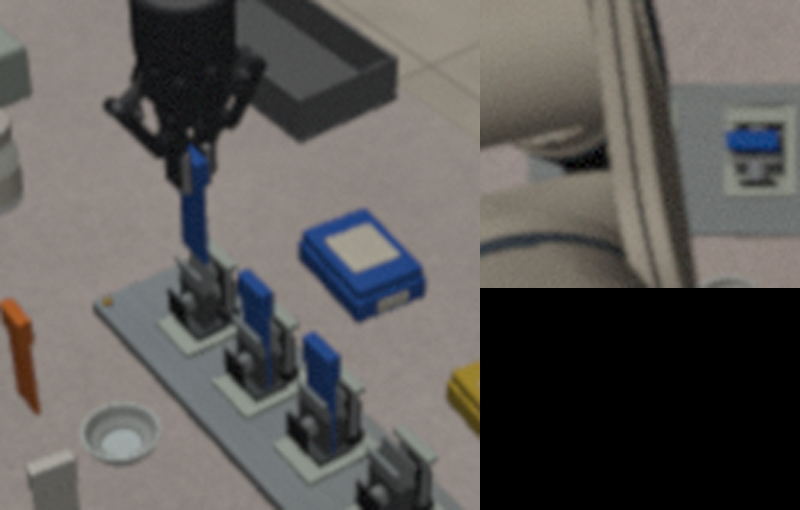

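The plaque hangs upright with its foot at (200,258), right over the spare clip's mouth. The other two are still home at (257,300) and (322,365). I'll insert it under force watch.

```bash
cat > ins.py <<'E'
from r import *
f0=np.load("f0.npy");z=manip.get_position()[2];L=[]
x=-0.0008
while z>G-.0012:
    near=z<G+.006
    z-=.0005 if near else .002
    manip.servo_line(P(.1275,z,x),rate=.01 if near else .02)
    d=F(2)-f0;L.append([round((z-G)*1e3,1),*d.round(1)])
    if d[2]>(23.5 if near else 24) or abs(d[0])>12 or abs(d[1])>8:print("stop");break
for l in L:print(*l,end="; ")
print("\n",manip.get_width(),manip.get_time(),manip.get_position()[2]-G)
E
python3 ins.py
```

```text
66.3 -0.0 -0.2 -0.2; 64.3 0.5 -1.1 -0.2; 62.3 0.4 -0.0 -0.0; 60.3 0.0 -0.3 -0.0; 58.3 0.0 -0.5 -0.1; 56.3 -0.1 -0.1 -0.8; 54.3 -0.7 0.4 0.3; 52.3 0.2 -0.8 0.5; 50.3 0.3 -0.8 0.7; 48.3 0.4 -0.4 0.2; 46.3 -1.0 0.2 -0.2; 44.3 -0.7 -1.0 0.3; 42.3 0.2 0.0 3.8; 40.3 -0.4 -0.5 6.9; 38.3 -1.0 -0.2 8.8; 36.3 -1.0 -0.5 7.5; 34.3 -1.0 -0.1 6.8; 32.3 -0.6 0.1 6.6; 30.3 -0.9 0.5 6.6; 28.3 -1.1 -0.1 6.3; 26.3 -0.6 0.2 5.8; 24.3 -0.8 -0.1 5.8; 22.3 -0.7 0.1 6.2; 20.3 -0.7 -0.4 6.5; 18.3 -0.5 -0.1 6.5; 16.3 -1.1 0.5 6.3; 14.3 0.2 0.3 6.6; 12.3 -0.0 0.1 6.6; 10.3 -0.3 -0.3 5.8; 8.3 0.3 0.3 6.0; 6.3 -0.2 0.4 5.9; 4.3 -1.5 0.8 6.3; 3.8 -0.6 0.4 7.0; 3.3 -0.3 -0.6 7.8; 2.8 -0.5 0.1 7.8; 2.3 -0.4 -0.4 7.2; 1.8 -0.9 -0.1 7.1; 1.3 -0.7 0.0 7.3; 0.8 -0.5 0.1 7.4; 0.3 -1.3 0.5 7.5; -0.2 -0.5 0.1 7.7; -0.7 -1.1 -0.2 9.3; -1.2 -2.0 -0.3 12.8; 
 0.01089799888881845 38.8167 0.00021417558420819272
```

The force starts climbing right at the expected seat height. I'll press to about 20 N to be sure it's home, then release and back off.

```bash
python3 - <<'E'
from r import *
import cv2
f0=np.load("f0.npy");z=G-.0012
while z>G-.004:
    z-=.0004;manip.servo_line(P(.1275,z),rate=.01);d=F(3)[2]-f0[2];print(round((z-G)*1e3,1),round(d,1),round((manip.get_position()[2]-G)*1e3,2))
    if d>18.5:break
manip.servo_line(P(.1275,G),rate=.02)
manip.command_gripper(.05);manip.servo_line(P(.1275,.19),rate=.15);manip.servo_line(P(.24,.25),rate=.2)
print(manip.get_time())
c=manip.camera("side")["image"][190:335,250:410,::-1];t=manip.camera("top")["image"][225:315,220:440,::-1]
o=np.zeros((600,800,3),np.uint8);o[:363,:400]=cv2.resize(c,(400,363),interpolation=cv2.INTER_CUBIC)
o[365:365+229,:560]=cv2.resize(t,(560,229),interpolation=cv2.INTER_CUBIC);cv2.imwrite("pics/s4.png",o)
E
```

```text
-1.6 15.5 0.16
-2.0 18.4 0.12
-2.4 22.2 0.07
41.8417
```

View pics/s4.png

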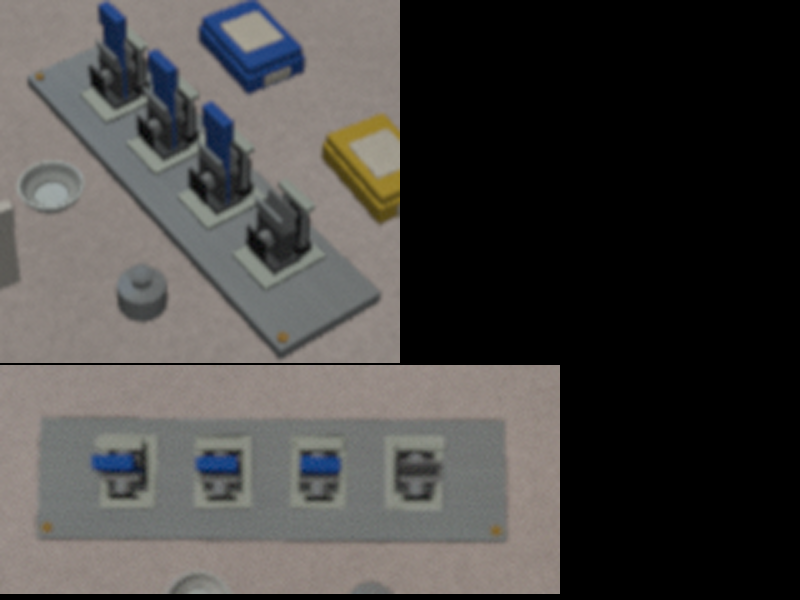

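The bar stopped moving while the force rose to 22 N, so the plaque is on the stop. All three plaques stand upright at side crop (112,25), (163,75) and (217,125), the weak clip at (280,225) is empty, and the gripper is clear.

```bash
python3 -c "
from rig import manip
print(manip.sign_off())"
```

```text
the job is handed in; nothing more can be done
None
```

The weak clip was the one at y = -127.5 mm, where the plaque slid at about 4 N. Its plaque is now pressed home in the spare clip at y = +127.5 mm with about 22 N, the other two held at about 9.4 and 10.3 N and were set back home, and the job is handed in at about 42 s.

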